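# Mesh the splined release key in the feeder gearbox and hold the brake off

## Task

Take the orange-handled release key out of its wooden stand and slide it into the hub on top of the green feeder gearbox, turning it until its splines drop into the slots. Push it fully home, until the collar sits on the hub's rim against the spring, and finish while still gripping it and pressing it down there, so that the brake stays released. Leave the other things lying on the table where they are.

Things in the scene. Friction and masses are not known exactly. Their poses are not given: they have to be found in the camera images.
- key: the loose release key, 0.12 kg, upright in the wooden stand at the start. Origin: centre of the underside of its dark collar (38 mm dia., 5 mm thick); z up along the key. Above: a 14 mm dia. neck and the T-bar (key_bar). Below: a round shank 23 mm dia. and 23 mm long, then the splines (key_tip).
- key_bar (a point): centre of the key's orange T-bar, 32 mm above key: 64 mm long along the key's x, 16 mm wide along its y, 18 mm high. Grip it across the 16 mm.
- key_tip (a point): the lower end of the key, 38 mm below key on its axis. The lowest 15 mm are a cross of four splines along the key's x and y (the T-bar lies over one pair, the cross repeats every quarter turn), each 7 mm wide, 24 mm tip to tip; the last 3 mm are stepped in to 4.5 mm and 20 mm.
- key_stand: fixed wooden block 80x80x45 mm with a round 27.5 mm through hole at its centre; origin at the centre of its underside. The key hangs in the hole, its collar on the block's top.
- gearbox: fixed green feeder gearbox; origin at the centre of the underside of its foot (130x110x10 mm). Housing 88x88 mm, 55 mm high; a finned motor 45 mm dia. sticks out along -x to 94 mm from the origin, a bearing cover along +x to 55 mm, both below the housing's top. The dark steel brake hub is in the middle of the top, its rim 65 mm above the origin.
- hub_mouth (a point): centre of the rim of the brake hub (head 62 mm dia., 10 mm high); z up, x and y turn with the hub, along its spline slots and the four yellow marks on the rim. Below it a smooth round bore 26 mm dia., 25 mm deep, then the slots. Key fully home: collar on the rim, key at this point. Splines not meshed: collar stays 10 to 13 mm above the rim.
- hub_slots (a point): centre of the top of the cross of four slots in the hub, 25 mm below the rim; slots 9 mm wide, 26 mm tip to tip, 19 mm deep, along x and y of this point (same axes as hub_mouth)
- hub (a joint): angle of the hub in the gearbox, rad, positive anticlockwise seen from above; the brake holds it where it is (0.35 N m of friction)
- plunger (a joint): how far the red spring plunger at the bottom of the slots is pressed down, m: 0 when out (its top 30 mm below the rim), 0.008 when the key's collar is on the rim. The spring pushes up with 5 N at 0 and 11 N at 0.008, so it lifts the key back out if it is let go.
- push_shoe: bystander: the cream moulded push shoe, 60x273x39 mm, lying at the back right; origin at the centre of its underside
- jar_screws_a: bystander: the glass jar of screws with a dark lid, 57x62x92 mm, at the back; origin at the centre of its underside
- tape_measure: bystander: the yellow tape measure, 33x94x63 mm, at the back; origin at the centre of its underside
- offcut_cube: bystander: the wood offcut, 40x45x38 mm, near the right front edge; origin at the centre of its underside
- driver_red: bystander: the red-handled screwdriver, 29x228x28 mm, lying at the right; origin at the centre of its underside

How it is judged:
On the way:
1. the lower end of the key is inside the hub's bore (z of key_tip in the frame of hub_mouth below -0.006 m and horizontal distance between key_tip and hub_mouth below 0.006 m), for 0.02 s.
At the end, for the whole second after the job is handed in: the key is fully home in the hub: collar within 2 mm of the rim, on the hub's axis within 3 mm, upright within 0.06 rad, plunger pressed at least 5.5 mm (8 mm is full), key at rest, and the fingers still hold it (over 2 N) (z of key in the frame of hub_mouth below 0.002 m and value of joint plunger above 0.0055 m and horizontal distance between key and hub_mouth below 0.003 m and angle between the z axis of key and the z axis of hub_mouth, either way round below 0.06 rad and contact force between the fingers and key above 2 N and linear speed of key below 0.02 m/s); the arm keeps its last pose, push and grip.
It fails at once if a bystander is moved more than 30 mm (distance of any of push_shoe, jar_screws_a, tape_measure, offcut_cube, driver_red from where it was at the start of the episode above 0.03 m).
It also fails if it takes over 42 s, if anything falls off the work surface, if the arm or the gripper's body presses on something with over 40 N, if the wrist force passes 120 N, or if a joint passes its speed limit or range.

## Robot

A 6-joint arm with a two-finger parallel gripper is mounted at the origin on a cart in front of the work surface, level with it; the furniture and walls round the work are solid. World frame = base frame: x ahead of the robot, y to its left, z up, the work surface at z = 0. Lengths are in m, angles in rad, forces in N, time in s.
With the tool pointing down it reaches from about 0.25 to 0.8 m from the base axis. Payload 3.9 kg.
Tool frame: the origin (TCP) lies on the centre line of the jaws, within the pads' length; the fingertips stand 19 mm ahead of it and the grasp point (between the pads) is the TCP; z points along the fingers, x is the direction in which the jaws open and shut, and the axes are right-handed (so a half turn about z gives the same grasp; the last joint's range is limited). The gripper opens to 85 mm and grips with 20 to 120 N. Pads are 22 mm wide; open, the fingers measure 114 mm over their backs; the gripper's body (76 mm by 85 mm) begins 54 mm behind the grasp point. The pads swing forward as they close: fully open they stand 13 mm farther back than shut.
Start: joints at [-1.12, 0.26, -0.138, 1.173, 0, 1.571], TCP at [0.229, -0.473, 0.25] pointing down, gripper open.
Joint ranges: [-2.78, 2.78], [-0.83, 1.72], [-1.28, 1.37], [-1.9, 2.12], [-1.57, 1.48], [-3.14, 3.14]. Speed limits (rad/s): [2.57, 2.57, 3.14, 3.14, 3.14, 3.14].

## Interface

Orientations are given as a unit quaternion [w, x, y, z].
In Python, from plant import r gives the robot as it stands.
- The arm moves only by the shell command python3 -m handwheel 'ROWS' [OPENING] [FORCE]. ROWS is JSON, a list of rows, each a list of 6 numbers: the shift along the tool's x, y, z in mm, then the turn, a rotation vector about the tool's x, y, z in degrees. In form: [[x, y, z, wx, wy, wz], ...]. A call has 1 to 10 rows; each row is the pose to reach, as a shift and turn from the pose measured when the call began, along the tool's axes at that moment; what a row does not reach only later rows make up. A row lasts 1/8 s, in which the tool goes at most 62.5 mm and 10.7 degrees, less where a joint would pass 70% of its speed; a pose out of reach is approached as far as the arm can. A call with a gripper value outside its range is refused whole. OPENING is the closure, from -1 (fully open) to 1 (shut), set as the call begins (- or left out, the last holds). The fingers move at their own pace and stop on an object; FORCE is the grip in N (left out, the last holds). Time passes only in rows, so rows that repeat a pose let the fingers close. It gives the time, the measured TCP pose, the force and the opening at its end, in the units of the state.
- r.get_state(): the state, without advancing time (a new reading comes with each control period).
- r.snapshot(name): name is "scene" or "top"; returns a dict with "img" (480x640x3 uint8, red, green, blue), "range_z" (480x640 float32, m along the optical axis (not along the pixel's ray), 0 where there is no reading), "fovy" (degrees; the focal length in pixels is half the picture's height over the tangent of half this angle, whatever the lens; pixels are square), "cx", "cy" (the principal point, pixels), "rvec" (rotation vector, rad) and "tvec" (3), from world to camera coordinates, as OpenCV has them. Camera axes: x right, y down, z forward; pixel columns grow to the right and rows downward; lengths in m; the calibration is good to about 2 mm. A picture is of the moment at which its call begins.
- r.close_job(): hands the job in, once; it reports no verdict.
The state is a dict: "time": time; "joints": joint angles; "qd": joint speeds; "joint_efforts": joint torques, N m; "ee_pos": TCP position; "orientation": TCP orientation; "ft_force": force on the tool from outside, world axes, zero at the start; "torque": the same for the moment, N m; "finger_gap": finger opening in m.
Only numpy, scipy, OpenCV 4.12 (cv2) and the standard library are available. Lean on these libraries where they do the work, as an engineer would, in place of code of your own. Each camera call takes 0.05 s, during which the arm holds its last target. There are 200 camera calls.

## Working session

There is one attempt and no reset: what is moved stays moved. The work goes in short steps, Python scripts to look and compute and a shell command to move; the robot and the scene stay as the last step left them, time stands still between calls to the robot, and variables do not carry over. Pictures are saved under pics/ and viewed, about 8 in all and at most 12, crops included, and the job is handed in when it is done.

```bash
ls; mkdir -p pics; cat > h.py <<'E'
import numpy as np, cv2
from scipy.spatial.transform import Rotation as R
from plant import r
def cam(s):
    f=240/np.tan(np.radians(s["fovy"])/2); M=cv2.Rodrigues(np.array(s["rvec"],float))[0]; return f,M,np.array(s["tvec"],float).ravel()
def cloud(s):
    f,M,t=cam(s); v,u=np.mgrid[:480,:640]; z=s["range_z"]
    P=np.stack([(u-s["cx"])/f*z,(v-s["cy"])/f*z,z],-1); return (P-t)@M
def proj(s,p):
    f,M,t=cam(s); c=M@np.array(p)+t; return f*c[0]/c[2]+s["cx"],f*c[1]/c[2]+s["cy"]
def save(n,img): cv2.imwrite(n,cv2.cvtColor(img,cv2.COLOR_RGB2BGR))
E
python3 - <<'E'
from h import *
for n in("scene","top"):
    s=r.snapshot(n); save(f"pics/{n}0.png",s["img"]); np.savez(f"{n}0.npz",**s); f,M,t=cam(s); print(n,f,-M.T@t)
st=r.get_state(); print(st)
E
```

```text
pics
scene 510.1004279931713 [ 0.14367009 -1.04944104  0.49857015]
top 581.4897333562964 [ 0.43044056 -0.26183716  1.08473062]
{'time': 0.1, 'joints': array([-1.12002382e+00,  2.60614289e-01, -1.39235589e-01,  1.17272677e+00,
       -5.09638035e-06,  1.57080128e+00]), 'qd': array([ 0.00135016, -0.00053994,  0.00413107,  0.0005091 , -0.00154138,
       -0.00035819]), 'joint_efforts': array([ 2.06057930e-04, -4.06508374e+01,  2.54527617e+01,  1.00117424e-02,
        6.80692597e-05, -4.91084336e-06]), 'ee_pos': array([ 0.22846465, -0.47202993,  0.24955194]), 'orientation': array([-4.70688496e-04,  8.47247134e-01, -5.31198175e-01, -7.55541143e-04]), 'ft_force': array([ 1.08648946,  0.08484941, -0.67191682]), 'torque': array([0.00719821, 0.0132665 , 0.04246246]), 'finger_gap': 0.08521168497036292}
```

View pics/top0.png

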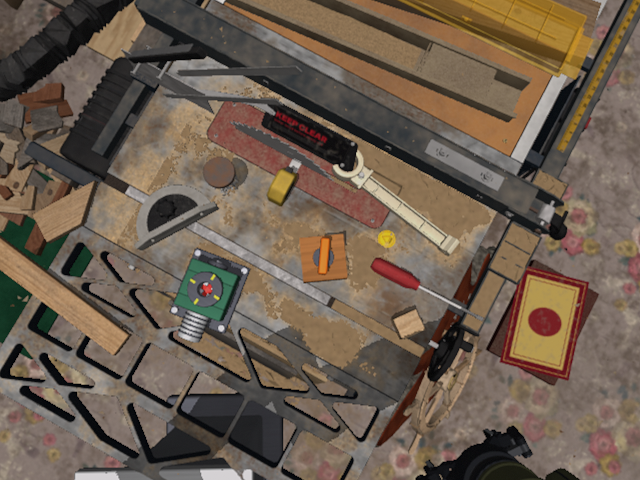

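View pics/scene0.png

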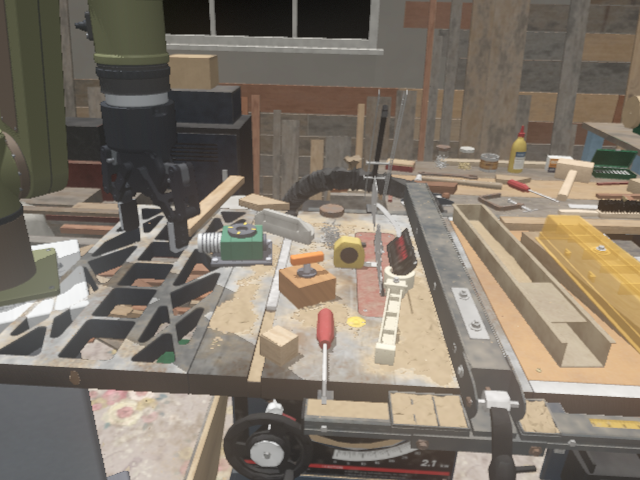

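The top view shows the key's bar at about (324,255) in its stand and the hub at about (208,289). The scene view shows both upright. Next I'll enlarge these areas and measure with the depth data.

```bash
python3 - <<'E'
from h import *
s=dict(np.load("top0.npz")); C=cloud(s); img=s["img"]
a=cv2.resize(img[225:290,290:355],(520,520),interpolation=cv2.INTER_CUBIC)
b=cv2.resize(img[245:345,165:255],None,fx=5.2,fy=5.2,interpolation=cv2.INTER_CUBIC)[:520]
im=np.zeros((520,520+b.shape[1],3),np.uint8); im[:,:520]=a; im[:,520:]=b
im=cv2.resize(im,None,fx=.8,fy=.8); save("pics/crop.png",im); print(im.shape)
for n,(u,v) in dict(bar=(324,255),hubrim=(196,289),hubrim2=(220,290),stand=(310,262),table=(270,240)).items(): print(n,C[v,u])
hsv=cv2.cvtColor(img,cv2.COLOR_RGB2HSV)
# bar: by height
m=np.zeros((480,640),bool); m[225:290,290:355]=1
bar=m&(C[...,2]>.078)&(C[...,2]<.12); print(bar.sum(), C[bar].mean(0), np.median(C[bar],0)); rect=cv2.minAreaRect(C[bar][:,:2].astype(np.float32)*1000);print(rect)
st=m&(C[...,2]>.035)&(C[...,2]<.048); print("stand",st.sum(),cv2.minAreaRect(C[st][:,:2].astype(np.float32)*1000),np.median(C[st][:,2]))
m[:]=0; m[245:330,160:255]=1
hb=m&(C[...,2]>.0605)&(C[...,2]<.075); print("hub",hb.sum(),np.median(C[hb][:,2]),cv2.minEnclosingCircle(C[hb][:,:2].astype(np.float32)*1000))
ho=m&(C[...,2]>.05)&(C[...,2]<.0595); print("hous",cv2.minAreaRect(C[ho][:,:2].astype(np.float32)*1000),np.median(C[ho][:,2]))
y=m&(hsv[...,0]>22)&(hsv[...,0]<35)&(hsv[...,1]>140)&(hsv[...,2]>110)&hb
n,l,ss,cc=cv2.connectedComponentsWithStats(y.astype(np.uint8))
for i in range(1,n): print("mark",ss[i,4],cc[i],C[l==i].mean(0))
E
```

```text
(416, 790, 3)
bar [ 0.52285174 -0.29483213  0.08690538]
hubrim [ 0.46986454 -0.06981257  0.05978358]
hubrim2 [ 0.46717056 -0.11221399  0.0624601 ]
stand [ 0.51474817 -0.27083999  0.04344244]
table [ 0.56103044 -0.19702763  0.0009085 ]
335 [ 0.52298539 -0.29350309  0.0853975 ] [ 0.52316055 -0.29335755  0.08543032]
((523.5797119140625, -293.61602783203125), (15.88493537902832, 64.09441375732422), 83.31836700439453)
stand 1408 ((523.5533447265625, -293.5585021972656), (80.6505355834961, 79.78428649902344), 4.174558162689209) 0.04481289030694295
hub 808 0.06487206698997841 ((468.90472412109375, -77.80802917480469), 40.4753303527832)
hous ((457.6283874511719, -79.28660583496094), (88.54027557373047, 131.0215606689453), 67.7843246459961) 0.05447880994467038
mark 15 [212.8        276.46666667] [ 0.49094561 -0.10009802  0.06517427]
mark 13 [192.         280.38461538] [ 0.48478396 -0.06395321  0.06587622]
mark 12 [216.16666667 297.        ] [ 0.45501775 -0.10604764  0.0660515 ]
mark 13 [195.61538462 301.        ] [ 0.44880536 -0.07041613  0.06633887]
```

View pics/crop.png

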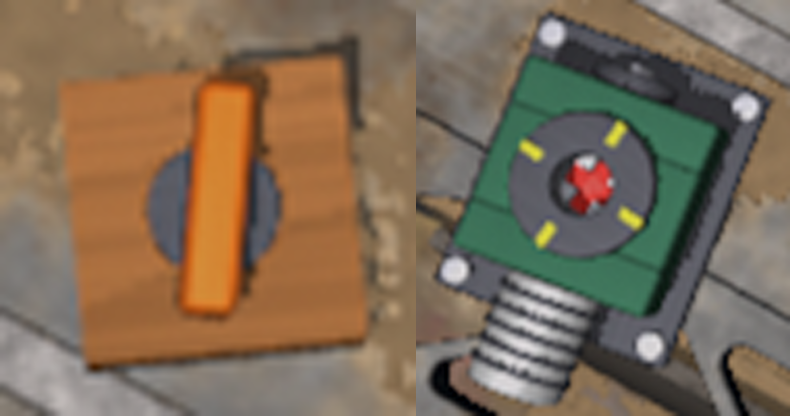

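Both crops agree with the numbers:
- **Key:** the bar is centred at (0.5236, -0.2936), with its long axis at -6.7°.
- **Hub:** the four yellow marks put its centre at (0.4699, -0.0851), with slots at -35.2°/54.8°.

Next I'll write a helper that works out the row to reach a target pose.

```bash
cat >> h.py <<'E'
def go(p,ang):
    "print shift (mm) and rotvec (deg), tool axes, to TCP p with tool x at ang deg (world), z down"
    s=r.get_state(); q=np.array(s["orientation"]); Q=R.from_quat(q[[1,2,3,0]]); a=np.radians(ang)
    T=R.from_matrix(np.array([[np.cos(a),np.sin(a),0],[np.sin(a),-np.cos(a),0],[0,0,-1]]).T)
    x=Q.as_matrix()[:,0]; print("t",s["time"],"pos",s["ee_pos"].round(4),"xang",round(np.degrees(np.arctan2(x[1],x[0])),2),"j",np.round(s["joints"],2),"F",s["ft_force"].round(1),"gap",round(s["finger_gap"],4))
    print("row",Q.inv().apply(np.array(p)-s["ee_pos"]).round(4)*1000,np.degrees((Q.inv()*T).as_rotvec()).round(2))
E
python3 -c "
from h import *
go([.5236,-.2936,.15],-96.7)"
```

```text
t 0.1 pos [ 0.2285 -0.472   0.2496] xang -64.17 j [-1.12  0.26 -0.14  1.17 -0.    1.57] F [ 1.1  0.1 -0.7] gap 0.0852
row [ -31.9 -343.4   99.6] [3.000e-02 1.000e-01 3.253e+01]
```

```bash
python3 -m handwheel '[[-5,-50,10,0,0,5],[-10,-100,20,0,0,10],[-15,-150,35,0,0,15],[-20,-200,50,0,0,20],[-25,-250,65,0,0,25],[-29,-300,80,0,0,30],[-32,-343.4,99.6,0,0,32.5],[-32,-343.4,99.6,0,0,32.5],[-32,-343.4,99.6,0,0,32.5]]' -1 40; python3 -c "
from h import *
go([.5236,-.2936,.076],-96.7)"
```

```text
time: 1.23
ee_pos: [0.5228, -0.2933, 0.1496]
orientation: [-0.0, -0.665, 0.747, 0.002]
ft_force: [-0.4, 0.6, -0.1]
finger_gap: 0.0856
t 1.225 pos [ 0.5228 -0.2933  0.1496] xang -96.64 j [-0.51  0.44 -0.13  1.    0.    2.75] F [-0.4  0.6 -0.1] gap 0.0856
row [ 0.3 -1.  73.6] [0.15 0.09 0.06]
```

```bash
python3 -m handwheel '[[0,-1,20,0,0,0],[0.3,-1,40,0,0,0],[0.3,-1,60,0,0,0],[0.3,-1,73.6,0,0,0],[0.3,-1,73.6,0,0,0],[0.3,-1,73.6,0,0,0]]' -1 60;  python3 -m handwheel '[[0,0,0,0,0,0],[0,0,0,0,0,0],[0,0,0,0,0,0],[0,0,0,0,0,0],[0,0,0,0,0,0],[0,0,0,0,0,0]]' 1 60; python3 -c "
from h import *
go([.5236,-.2936,.19],-96.7)"
```

```text
time: 1.98
ee_pos: [0.5239, -0.2942, 0.0768]
orientation: [-0.0, -0.665, 0.747, 0.001]
ft_force: [-0.1, 0.0, 0.1]
finger_gap: 0.0853
time: 2.72
ee_pos: [0.5242, -0.2942, 0.0771]
orientation: [0.0, -0.665, 0.747, 0.001]
ft_force: [-0.2, 1.4, 3.1]
finger_gap: 0.0154
t 2.725 pos [ 0.5242 -0.2942  0.0771] xang -96.66 j [-0.51  0.51 -0.23  0.83  0.    2.75] F [-0.2  1.4  3.1] gap 0.0154
row [  -0.6    0.7 -112.9] [0.05 0.06 0.04]
```

```bash
python3 -m handwheel '[[0,0,-15,0,0,0],[0,0,-35,0,0,0],[0,0,-55,0,0,0],[0,0,-75,0,0,0],[0,0,-93,0,0,0],[0,0,-93,0,0,0]]'; python3 - <<'E'
from h import *
go([.4699,-.0851,.17],-35.2)
s=r.snapshot("scene"); np.savez("s1.npz",**s); u,v=map(int,proj(s,[.524,-.294,.15])); print(u,v)
save("pics/lift.png",cv2.resize(s["img"][v-60:v+60,u-80:u+80],(800,600),interpolation=cv2.INTER_CUBIC))
E
```

```text
time: 3.48
ee_pos: [0.5252, -0.2949, 0.1721]
orientation: [0.001, -0.665, 0.747, -0.001]
ft_force: [0.6, -0.1, -0.9]
finger_gap: 0.0152
t 3.475 pos [ 0.5252 -0.2949  0.1721] xang -96.66 j [-0.51  0.43 -0.09  1.05  0.    2.75] F [ 0.6 -0.1 -0.9] gap 0.0152
row [-202.    79.3    1.9] [ -0.11  -0.09 -61.46]
308 222
```

View pics/lift.png

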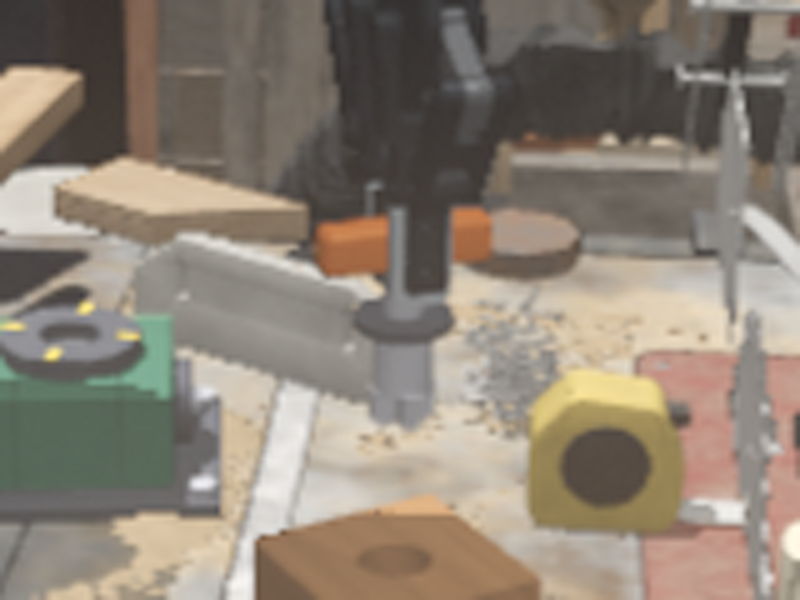

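The key is out of the stand and hanging upright, with the collar at about (405,318) and the tip at about (403,420) in the crop. Next I'll move over the hub while turning.

```bash
python3 -m handwheel '[[-27,10,0,0,0,-8],[-54,20,0,0,0,-16],[-80,31,0,0,0,-24],[-108,42,0,0,0,-33],[-135,53,1,0,0,-42],[-162,64,1,0,0,-50],[-185,73,2,0,0,-57],[-202,79.3,2,0,0,-61.5],[-202,79.3,2,0,0,-61.5],[-202,79.3,2,0,0,-61.5]]'; python3 - <<'E'
from h import *
go([.4699,-.0851,.17],-35.2)
out=[]
for n,h in (("scene",45),("top",45)):
    s=r.snapshot(n); np.savez(f"{n}2.npz",**s); u,v=map(int,proj(s,[.47,-.085,.10])); print(n,u,v)
    out.append(cv2.resize(s["img"][v-h:v+h,u-h:u+h],(400,400),interpolation=cv2.INTER_CUBIC))
save("pics/over.png",np.hstack(out))
E
```

```text
time: 4.78
ee_pos: [0.4692, -0.0851, 0.1686]
orientation: [0.0, 0.953, -0.303, -0.0]
ft_force: [-0.8, -0.9, -1.6]
finger_gap: 0.0152
t 4.775 pos [ 0.4692 -0.0851  0.1686] xang -35.23 j [-0.18  0.23 -0.4   0.94 -0.    2.01] F [-0.8 -0.9 -1.6] gap 0.0152
row [ 0.6 -0.4 -1.4] [ 0.    0.   -0.03]
scene 241 213
top 200 287
```

View pics/over.png

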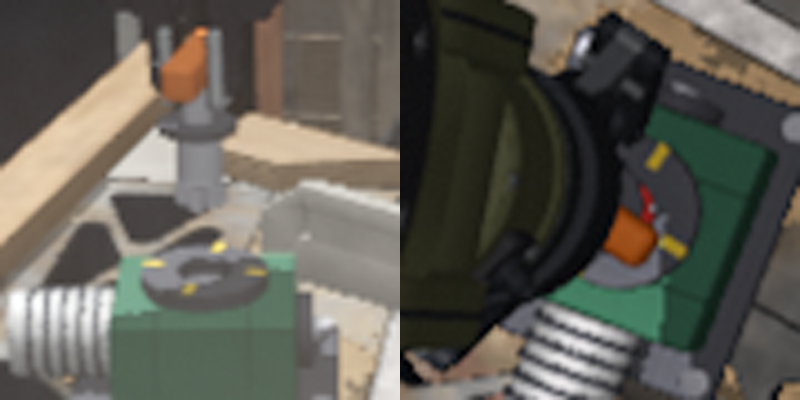

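```bash
python3 - <<'E'
from h import *
s=dict(np.load("scene2.npz")); C=cloud(s)
x,y,z=.4692,-.0851,.1686-.0321
for n,p in dict(tip=(x,y,z-.038),collar=(x,y,z+.0025),bar=(x,y,z+.032),hub=(.4699,-.0851,.065)).items():
    u,v=proj(s,p); print(n,round(u,1),round(v,1),"crop",((u-196)*4.444).round(),((v-168)*4.444).round())
d=np.linalg.norm(C[...,:2]-[x,y],axis=-1)
_,M,t=cam(s); c=-M.T@t
# shank, collar silhouettes per row: circle fit known radius along view dir
for lo,hi,R0 in ((.102,.110,None),(.116,.132,.0115),(.137,.141,.019),(.145,.152,.007)):
    m=(d<.03)&(C[...,2]>lo)&(C[...,2]<hi); P=C[m][:,:2]
    if R0 and len(P)>5:
        from scipy.optimize import least_squares
        f=least_squares(lambda q:np.hypot(*(P-q).T)-R0,[x,y],loss="soft_l1",f_scale=.001); print(lo,len(P),f.x.round(4),np.abs(f.fun).mean().round(4))
# hub rim in this view
m=(np.linalg.norm(C[...,:2]-[.47,-.085],axis=-1)<.05)&(C[...,2]>.0615)&(C[...,2]<.07)
print("rim",m.sum(),np.median(C[m][:,2]),cv2.minAreaRect(C[m][:,:2].astype(np.float32)*1000), cv2.minEnclosingCircle(C[m][:,:2].astype(np.float32)*1000))
hsv=cv2.cvtColor(s["img"],cv2.COLOR_RGB2HSV)
yy=m&(hsv[...,0]>22)&(hsv[...,0]<35)&(hsv[...,1]>130)&(hsv[...,2]>110)
n,l,ss,cc=cv2.connectedComponentsWithStats(yy.astype(np.uint8))
for i in range(1,n): print("mark",ss[i,4],cc[i],C[l==i].mean(0).round(4))
E
```

```text
tip 241.1 214.1 crop 201.0 205.0
collar 240.4 196.0 crop 197.0 124.0
bar 239.8 182.5 crop 195.0 64.0
hub 242.0 228.6 crop 205.0 269.0
0.116 80 [ 0.4693 -0.0859] 0.0012
0.137 27 [ 0.4696 -0.0859] 0.0011
0.145 26 [ 0.4695 -0.0877] 0.0026
rim 272 0.0653709914743705 ((469.48663330078125, -86.97451782226562), (61.31959533691406, 60.48545455932617), 31.282739639282227) ((472.0387878417969, -86.71021270751953), 33.65502166748047)
```

The key is upright and the depth fit agrees with the TCP. The two cameras put the hub within 2 mm of each other. I'll start down slowly, watching the force.

```bash
python3 -m handwheel '[[0.7,0,10,0,0,0],[0.7,0,20,0,0,0],[0.7,0,28,0,0,0],[0.7,0,34,0,0,0],[0.7,0,38,0,0,0],[0.7,0,42,0,0,0],[0.7,0,42,0,0,0]]'; python3 -c "
from h import *
go([.4697,-.0855,.113],-35.2)"
```

```text
time: 5.75
ee_pos: [0.4704, -0.0847, 0.1277]
orientation: [-0.001, 0.953, -0.302, 0.001]
ft_force: [-0.9, 3.1, 1.2]
finger_gap: 0.015
t 5.75 pos [ 0.4704 -0.0847  0.1277] xang -35.21 j [-0.18  0.27 -0.47  0.83  0.    2.01] F [-0.9  3.1  1.2] gap 0.015
row [-0.1  1.1 14.7] [-0.19 -0.02 -0.01]
```

```bash
python3 -m handwheel '[[0,0.3,4,0,0,0],[0,0.3,8,0,0,0],[0,0.3,12,0,0,0],[0,0.3,15,0,0,0],[0,0.3,15,0,0,0]]'; python3 -c "
from h import *
go([.4699,-.0851,.097],-35.2)"
```

```text
time: 6.38
ee_pos: [0.4703, -0.0847, 0.1121]
orientation: [-0.002, 0.953, -0.302, 0.0]
ft_force: [1.1, 2.9, -2.9]
finger_gap: 0.0152
t 6.375 pos [ 0.4703 -0.0847  0.1121] xang -35.21 j [-0.18  0.29 -0.49  0.79  0.    2.01] F [ 1.1  2.9 -2.9] gap 0.0152
row [-0.1  0.6 15.1] [-0.21  0.01 -0.01]
```

```bash
python3 -m handwheel '[[0,0,2,0,0,0],[0,0,4,0,0,0],[0,0,6,0,0,0],[0,0,6,0,0,0]]'; python3 -c "
from h import *
go([.4699,-.0851,.097],-35.2)"
```

```text
time: 6.88
ee_pos: [0.4704, -0.0847, 0.1059]
orientation: [-0.002, 0.953, -0.302, 0.0]
ft_force: [2.2, 3.8, -1.1]
finger_gap: 0.0149
t 6.875 pos [ 0.4704 -0.0847  0.1059] xang -35.21 j [-0.18  0.29 -0.5   0.77  0.    2.01] F [ 2.2  3.8 -1.1] gap 0.0149
row [-0.1  0.7  8.9] [-0.21  0.01 -0.01]
```

No axial resistance below the unmeshed height, so the splines appear to be in the slots. I'll continue onto the plunger.

```bash
python3 -m handwheel '[[0,0,2,0,0,0],[0,0,4,0,0,0],[0,0,6,0,0,0],[0,0,8,0,0,0],[0,0,9,0,0,0],[0,0,9,0,0,0]]' 1 100; python3 -c "
from h import *
go([.4699,-.0851,.0955],-35.2)"
```

```text
time: 7.62
ee_pos: [0.4706, -0.0846, 0.0981]
orientation: [-0.002, 0.953, -0.302, 0.001]
ft_force: [-2.6, 4.5, 10.8]
finger_gap: 0.0142
t 7.625 pos [ 0.4706 -0.0846  0.0981] xang -35.21 j [-0.18  0.3  -0.51  0.75  0.    2.01] F [-2.6  4.5 10.8] gap 0.0142
row [-0.3  0.8  2.6] [-0.24 -0.04 -0.01]
```

```bash
python3 -m handwheel '[[0,0,1,0,0,0],[0,0,2,0,0,0],[0,0,2.5,0,0,0],[0,0,2.5,0,0,0],[0,0,2.5,0,0,0]]'; python3 - <<'E'
from h import *
go([.4699,-.0851,.0955],-35.2)
s=r.snapshot("scene"); np.savez("scene3.npz",**s); u,v=242,215
save("pics/home.png",cv2.resize(s["img"][v-45:v+45,u-60:u+60],(800,600),interpolation=cv2.INTER_CUBIC))
E
```

```text
time: 8.25
ee_pos: [0.4706, -0.0845, 0.0972]
orientation: [-0.002, 0.953, -0.302, 0.001]
ft_force: [-3.6, 4.4, 15.0]
finger_gap: 0.0142
t 8.25 pos [ 0.4706 -0.0845  0.0972] xang -35.21 j [-0.18  0.3  -0.52  0.75  0.    2.01] F [-3.6  4.4 15. ] gap 0.0142
row [-0.3  0.9  1.7] [-0.27 -0.08 -0.01]
```

View pics/home.png

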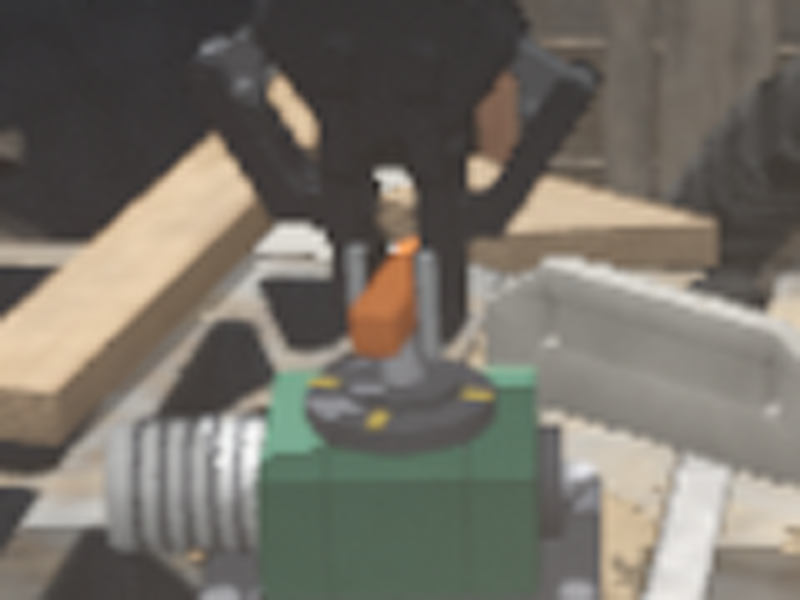

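The collar looks seated on the rim at about (395,385), with the hub marks visible round it. I'll press a little more to confirm a hard stop.

```bash
python3 -m handwheel '[[0,0,1,0,0,0],[0,0,2,0,0,0],[0,0,3,0,0,0],[0,0,3,0,0,0],[0,0,3,0,0,0],[0,0,3,0,0,0]]'; python3 -c "
from h import *
go([.4699,-.0851,.0955],-35.2)
s=r.snapshot('scene'); C=cloud(s); d=np.linalg.norm(C[...,:2]-[.4706,-.0845],axis=-1)
for a,b in((0,.018),(.021,.030)):
    m=(d>a)&(d<b)&(C[...,2]>.06)&(C[...,2]<.076); print(a,m.sum(),np.percentile(C[m][:,2],[25,50,75]).round(4))"
```

```text
time: 9.05
ee_pos: [0.4706, -0.0845, 0.0971]
orientation: [-0.002, 0.953, -0.302, 0.002]
ft_force: [-6.8, 5.8, 25.9]
finger_gap: 0.0141
t 9.05 pos [ 0.4706 -0.0845  0.0971] xang -35.21 j [-0.18  0.3  -0.52  0.75  0.    2.01] F [-6.8  5.8 25.9] gap 0.0141
row [-0.3  0.9  1.6] [-0.31 -0.16 -0.01]
0 75 [0.0702 0.0707 0.0715]
0.021 120 [0.0647 0.0655 0.0662]
```

It's a hard stop at z = 0.0971, as predicted. The collar top is 5 mm above the rim, which is exactly its thickness.

```bash
python3 -c "
from h import *
print(r.close_job()); s=r.get_state(); print(s['time'],s['ee_pos'],s['ft_force'],s['finger_gap'])"
```

```text
the job is handed in; nothing more can be done
None
the job is handed in; nothing more can be done
```

The key is out of the stand and fully home in the gearbox hub. I handed the job in at about 9 s with the gripper still holding it and pressing down. `close_job` reports no verdict, so success rests on my own checks.

**What I did:** I gripped the T-bar, lifted it clear and turned it 61.5° to line up with the slots marked in yellow. The splines dropped in without resistance, and I pressed down against the spring until it stopped.

**Last checks:**
- **Hard stop:** extra push only raised the force, from 15 N to 26 N, while the tool stayed at 0.0971 m, the height expected for a seated key.
- **Collar on rim:** depth data put the collar top about 5 mm above the rim, which is the collar's thickness.
- **Upright:** the tool was tilted about 0.35°, well inside the limit.
- **Grip:** set to 100 N, with the fingers closed to 14 mm on the 16 mm bar. I did not measure the finger force itself.

**Disagreements:**
- The two cameras placed the hub about 2 mm apart in y. The seated key ended within about 1 mm of the top camera's estimate.
- A side force of about 9 N remained at the end, so the key is pressing lightly on the bore wall.

I did not read the plunger directly; its travel is inferred from the collar being seated. I also did not re-measure the bystanders. The arm travelled above them, and no readings suggested contact.

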